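# Complete the bottle caddy and lift it level

### The job

Set the small capped plastic bottle that is still on the drip tray upright, gently, into the empty pocket of the blue caddy without dropping it, leaving the glass bottle alone. Then take the caddy by its black grip, lift it straight up about 10 cm off the worktop with both bottles in it, and hold it level and still for a couple of seconds; the program finishes while still holding it there.

Things in the scene. Friction and masses are not known exactly. Their poses are not given: they have to be found in the camera images.
- caddy: Loose blue plastic caddy for two bottles, 214 (its x) x 80 (its y) x 136 mm high, 0.3 kg. Origin: centre of its underside; z up. A round pocket near each end of its x axis; between them two 8 mm steel posts (28 mm either side of the centre along y) carry the black grip across the top. It may stand turned any way about the vertical.
- pocket_a (a point): Centre of the floor of the pocket at the caddy's +x end (75 mm from the centre, 3 mm above the underside). Round, 58 mm inside, 64 mm outside, its rim 24 mm above the caddy's underside. Free or taken by a bottle.
- pocket_b (a point): The same for the pocket at the caddy's -x end.
- grip (a point): Centre of the caddy's black grip bar: 80 mm long along the caddy's y, 16 mm wide along its x, 22 mm high, centre 125 mm above the underside. With both bottles in, the centre of mass lies about below it. Pinched across its width, along the caddy's x, the fingers pass over the bottles' caps.
- bottle_blue: White plastic bottle with a blue cap, standing either in a caddy pocket or on the drip tray. Body 48 mm across up to 66 mm high, cap 38 mm across, 83 mm high in all, about 0.09 kg. Origin: centre of its underside, z up.
- bottle_white: White plastic bottle with a white cap, standing in the other of the two places. Body 42 mm across up to 56 mm high, cap 33 mm across, 71 mm high in all, about 0.09 kg. Origin: centre of its underside, z up.
- tray: White drip tray, fixed, 205 (its x) x 172 (its y) mm, floor 3 mm and rim 11 mm above the worktop. Origin: centre of its underside. One plastic bottle and the glass bottle stand on its floor, about 95 mm apart along its y.
- glass_bottle: Open clear glass bottle, 55 mm across, 109 mm high, standing on the drip tray; leave it alone. Origin: centre of its underside.
There are look-alikes about, which are no part of the job. What is shaped like the bottle_white but green is not meant.

How it is judged (in metres and radians):
On the way, in this order (a step that is already met when the one before it is completed fails the run):
1. both plastic bottles stand in the caddy's pockets, let go of, with the caddy still on the worktop ((horizontal distance between bottle_blue and pocket_a below 0.014 m or horizontal distance between bottle_blue and pocket_b below 0.014 m) and z of each of bottle_blue, bottle_white in the frame of caddy below 0.009 m and angle between each of bottle_blue, bottle_white's own z axis and vertical below 0.17 rad and (horizontal distance between bottle_white and pocket_a below 0.014 m or horizontal distance between bottle_white and pocket_b below 0.014 m) and contact force between the fingers and bottle_blue below 0.1 N and contact force between the fingers and bottle_white below 0.1 N and height (world z) of caddy below 0.006 m and angle between caddy's own z axis and vertical below 0.06 rad), for 0.2 s.
2. the caddy, with both bottles, is held in the air by its grip, level and still, for 1.5 s ((horizontal distance between bottle_blue and pocket_a below 0.014 m or horizontal distance between bottle_blue and pocket_b below 0.014 m) and z of each of bottle_blue, bottle_white in the frame of caddy below 0.009 m and angle between each of bottle_blue, bottle_white's own z axis and vertical below 0.17 rad and (horizontal distance between bottle_white and pocket_a below 0.014 m or horizontal distance between bottle_white and pocket_b below 0.014 m) and height (world z) of caddy between 0.06 and 0.15 m and distance of caddy from where it was at the start of the episode below 0.17 m and angle between caddy's own z axis and vertical below 0.1 rad and linear speed of caddy below 0.03 m/s and angular speed of caddy below 0.15 rad/s and contact force between the fingers and caddy above 1 N and distance between the grasp point and grip below 0.045 m and contact force between caddy and tray below 0.1 N and contact force between caddy and glass_bottle below 0.1 N), for 1.5 s.
At the end, for the whole second after the job is handed in: The fingers hold the caddy by its black grip, underside 60-150 mm above the worktop and within 170 mm of its start, tilt under 0.1 rad, slower than 30 mm/s and 0.15 rad/s, clear of tray and glass bottle; both plastic bottles upright in its pockets, within 14 mm of the pocket centres (all of step 2); the arm keeps its last pose, push and grip.
It fails at once if the glass bottle is pushed more than 15 mm or tipped (distance of glass_bottle from where it was at the start of the episode above 0.015 m or angle between glass_bottle's own z axis and vertical above 0.25 rad).
It fails at once if a plastic bottle or the caddy is tipped over (angle between any of bottle_blue, bottle_white, caddy's own z axis and vertical above 0.6 rad).
It fails at once if a plastic bottle is dropped from more than about 20 mm ((contact force between bottle_blue and anything else below 0.02 N and z of bottle_blue in the frame of caddy above 0.022 m and height (world z) of bottle_blue above 0.022 m) or (contact force between bottle_white and anything else below 0.02 N and z of bottle_white in the frame of caddy above 0.022 m and height (world z) of bottle_white above 0.022 m)).
It also fails if it takes over 54 s, if anything falls off the work surface, if the arm or the gripper's body presses on something with over 40 N, if the wrist force passes 120 N, or if a joint passes its speed limit or range.

### The arm

A 7-joint arm with a two-finger parallel gripper is mounted at the origin on the work surface; the furniture and walls round the work are solid. World frame = base frame: x ahead of the robot, y to its left, z up, the work surface at z = 0. Lengths are in mm, angles in rad, forces in N, time in s.
With the tool pointing down it reaches from about 400 to 875 mm from the base axis. Payload 4.4 kg.
Tool frame: the origin (TCP) lies where the fingers leave the gripper's body, on its centre line; the fingertips stand 73 mm ahead of it and the grasp point (between the pads) lies 54 mm ahead of it; z points along the fingers, y is the line along which they close (so a half turn about z gives the same grasp; the last joint's range is limited). The gripper opens to 85 mm and grips with 20 to 120 N. Pads are 22 mm wide; open, the fingers measure 114 mm over their backs; the gripper's body (76 mm by 85 mm) begins 54 mm behind the grasp point. The pads swing forward as they close: fully open they stand 13 mm farther back than shut.
Start: joints at [1.24, 0.628, 0.038, 1.517, -0.027, 0.996, -0.02], TCP at [170.14, -627.351, 303.913] pointing down, gripper open.
Joint ranges: [-3.06, 3.06], [-0.37, 2.12], [-1.25, 1.32], [0.18, 2.47], [-1.1, 4.24], [0.23, 1.98], [-2.94, 2.94]. Speed limits (rad/s): [2.57, 2.57, 3.14, 3.14, 3.14, 3.14, 3.14].

### API

Orientations are given as [roll, pitch, yaw] about the fixed x, y, z axes, in that order (R = Rz(yaw) Ry(pitch) Rx(roll)).
In Python, from cell import ctrl gives the robot as it stands.
- The arm moves only by the tool send_rows, never from a script. Its argument "rows" is a list that holds one entry, the list of rows, each a list of 6 numbers: the shift along the tool's x, y, z in cm, then the turn, a rotation vector about the tool's x, y, z in rad. In form: [[[tx, ty, tz, wx, wy, wz], ...]]. A call has 1 to 10 rows; each row is the pose to reach, as a shift and turn from the pose commanded when the call began, along the tool's axes at that moment; what a row does not reach only later rows make up. A row lasts 1/10 s, in which the tool goes at most 50 mm and 8.59 degrees, less where a joint would pass 70% of its speed; a pose out of reach is approached as far as the arm can. A call with a gripper value outside its range is refused whole. "grip" is the closure in counts, from 0 (fully open) to 255 (shut), set as the call begins (left out, the last holds). The fingers move at their own pace and stop on an object; the grip force is fixed at half the most. Time passes only in rows, so rows that repeat a pose let the fingers close. It gives the time, the measured TCP pose, the force, the opening and the grip force at its end, in the units of the state.
- ctrl.read_state(): the state, without advancing time (a new reading comes with each control period).
- ctrl.get_image(name): name is "scene" or "top"; returns a dict with "pixels" (480x640x3 uint8, red, green, blue), "fx", "fy", "cx", "cy" (pixels), "D" ([k1, k2, p1, p2, k3] as OpenCV has them; the pictures are not rectified), "extrinsics" (4x4, takes a point from camera to world coordinates). Camera axes: x right, y up, looking along -z (the intrinsics and any distortion apply to the point x, -y, -z); pixel columns grow to the right and rows downward; lengths in mm; the calibration is good to about 2 mm. A picture is of the moment at which its call begins. There is no depth.
- ctrl.finish_job(): hands the job in; it is judged then, once.
The state is a dict: "clock": time; "qpos": joint angles; "qd": joint speeds; "tau": joint torques, N m; "eef_pos": TCP position; "tool_rot": TCP orientation; "force": force on the tool from outside, world axes, zero at the start; "torque": the same for the moment, N m; "width": finger opening in mm; "gripper_force": force on a finger pad.
Only numpy, scipy, OpenCV 4.12 (cv2) and the standard library are available. Lean on these libraries where they do the work, as an engineer would, in place of code of your own. Each camera call takes 0.05 s, during which the arm holds its last target. There are 200 camera calls.

## Working session

There is one attempt and no reset: what is moved stays moved. The work goes in short steps, Python scripts to look and compute and a tool call to move; the robot and the scene stay as the last step left them, time stands still between calls to the robot, and variables do not carry over. Pictures are saved under pics/ and viewed, at most 10 in all, crops included, and the job is handed in when it is done.

Besides the shell and the picture viewer there is one more tool, called after "Call:" as name([rows], argument=value, ...), one row to a line, values as JSON. send_rows: Moves the arm, as the interface text tells. Its arguments: {"type":"object","properties":{"rows":{"type":"array","items":{"type":"array","items":{"type":"array","items":{"type":"number"}}}},"grip":{"type":"number"}},"required":["rows"]}

```bash
mkdir -p pics; ls; cat > h.py <<'E'
import numpy as np, cv2
from scipy.spatial.transform import Rotation as Ro
from cell import ctrl
def K(im): return np.array([[im['fx'],0,im['cx']],[0,im['fy'],im['cy']],[0,0,1.]]),np.array(im['D'],float)
def ray(im,uv):
    k,d=K(im); p=cv2.undistortPoints(np.array(uv,float).reshape(-1,1,2),k,d).reshape(-1,2)
    E=np.array(im['extrinsics']); v=np.c_[p[:,0],-p[:,1],-np.ones(len(p))]@E[:3,:3].T
    return E[:3,3],v
def onz(im,uv,z):
    o,v=ray(im,uv); return o+v*((z-o[2])/v[:,2])[:,None]
def proj(im,P):
    k,d=K(im); E=np.array(im['extrinsics']); q=(np.array(P,float).reshape(-1,3)-E[:3,3])@E[:3,:3]
    return cv2.projectPoints(q*[1,-1,-1],np.zeros(3),np.zeros(3),k,d)[0].reshape(-1,2)
def save(n,px): cv2.imwrite('pics/'+n,cv2.cvtColor(px,cv2.COLOR_RGB2BGR))
E
python3 - <<'E'
from h import *
for n in('top','scene'):
    im=ctrl.get_image(n); save(n+'0.png',im['pixels']); np.save(n+'0.npy',im,allow_pickle=True)
    print(n,im['fx'],im['cx'],im['cy'],im['D'],np.round(im['extrinsics'],3).tolist())
print(ctrl.read_state())
E
```

```text
pics
top 489.4088773824828 320.6082087414483 243.11110743991907 [-0.12731171  0.          0.          0.          0.        ] [[-0.021, 0.991, -0.129, 419.999], [-1.0, -0.022, -0.001, 105.069], [-0.004, 0.129, 0.992, 1059.437], [0.0, 0.0, 0.0, 1.0]]
scene 586.0060939818425 325.56052281751965 237.50241076349224 [-0.19174263  0.          0.          0.          0.        ] [[-0.548, 0.573, -0.609, -189.86], [-0.836, -0.385, 0.39, 563.197], [-0.011, 0.723, 0.691, 914.384], [0.0, 0.0, 0.0, 1.0]]
{'clock': 0.1, 'qpos': array([ 1.240203  ,  0.62923326,  0.03845209,  1.51824204, -0.02703674,
        0.99627703, -0.02003445]), 'qd': array([-0.00102949, -0.00179357,  0.00014861, -0.00248077, -0.00118107,
       -0.00037489, -0.00203116]), 'tau': array([ 4.00772667e-03, -5.64535439e+01,  1.23083241e+00, -1.93975031e+01,
        1.12964114e-02,  5.42211128e-03,  1.48676105e-05]), 'eef_pos': array([ 170.03821208, -626.93342668,  303.10256426]), 'tool_rot': array([-3.13995057e+00, -1.18632954e-05,  2.64733543e-01]), 'force': array([ 0.41899103, -0.44710062, -0.50015013]), 'torque': array([-0.02681254,  0.00866392, -0.06036917]), 'gripper_force': 0.0, 'width': 85.3691488840066}
```

View pics/top0.png

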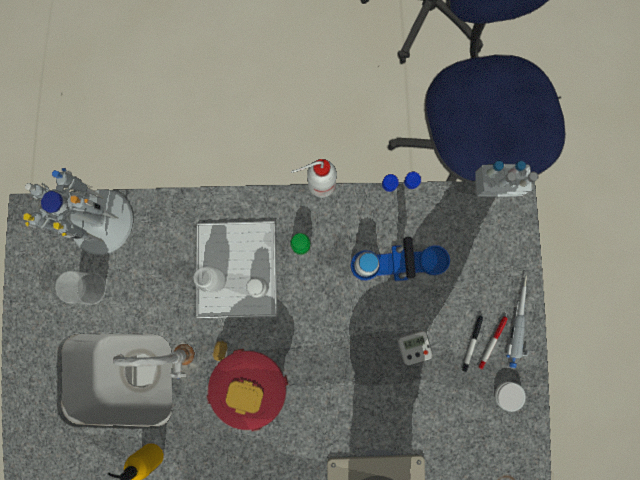

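View pics/scene0.png

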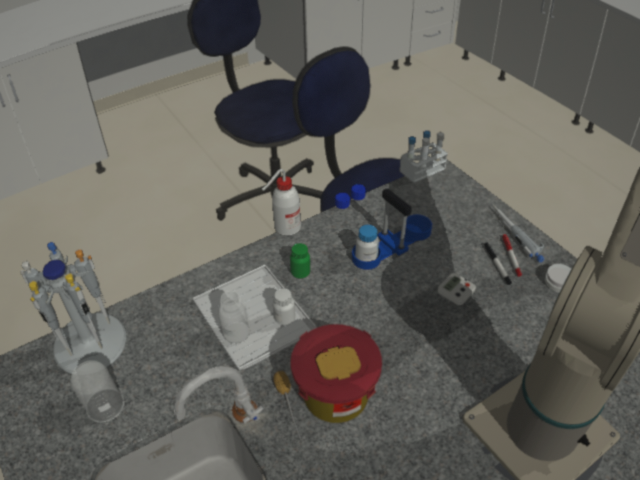

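Top view: white-capped bottle on the tray at (257,287), glass bottle at (208,279), caddy with the blue-capped bottle at (367,263), empty pocket (434,261), black grip (409,257).

Possible confusions: green bottle (300,243), which is excluded; white jar (510,396), which is not on the tray; red-capped wash bottle (321,175); open glass bottle (208,279). I choose the one at (257,287) and check it in a crop.

```bash
cat > m.py <<'E'
from h import *
t=np.load('top0.npy',allow_pickle=True).item(); s=np.load('scene0.npy',allow_pickle=True).item()
def blobs(im,f,box,mn=30):
    x0,y0,x1,y1=box; p=im['pixels'][y0:y1,x0:x1]; h=cv2.cvtColor(p,cv2.COLOR_RGB2HSV); m=f(h.astype(int)).astype(np.uint8)
    n,l,st,c=cv2.connectedComponentsWithStats(m)
    return [(st[i,4],np.round(c[i]+[x0,y0],1),st[i,:4]+[x0,y0,0,0]) for i in range(1,n) if st[i,4]>=mn]
blue=lambda h:(h[...,0]>95)&(h[...,0]<125)&(h[...,1]>130)&(h[...,2]>60)
black=lambda h:(h[...,2]<45)
white=lambda h:(h[...,2]>205)&(h[...,1]<40)
if __name__=='__main__':
    print('blue',blobs(t,blue,(340,220,470,300)))
    print('black',blobs(t,black,(390,225,425,290)))
    print('white',blobs(t,white,(235,270,280,305)))
    for n,uv,z in [('white',(257,287),71),('glass',(208,277),109),('bluecap',(367,261),83),('grip',(409,257),136),('pocket',(434,260),24),('green',(300,243),71),('redlid',(247,389),130),('grip ends',(408,238),136),('',(409,277),136),('tray',(197,221),11),('',(274,221),11),('',(276,316),11),('',(197,318),11)]: print(n,np.round(onz(t,[uv],z)[0]))
    a=cv2.resize(t['pixels'][220:320,190:290],(400,400),interpolation=3)
    b=cv2.resize(t['pixels'][220:320,345:445],(400,400),interpolation=3)
    c=cv2.resize(s['pixels'][250:350,200:320],(400,300),interpolation=3)
    d=cv2.resize(s['pixels'][170:290,340:440],(250,300),interpolation=3)
    o=np.zeros((600,800,3),np.uint8); o[:300,:300]=cv2.resize(a,(300,300));o[:300,300:600]=cv2.resize(b,(300,300)); o[300:,:400]=c; o[300:,400:650]=d
    save('crop0.png',o)
E
python3 m.py
```

```text
blue [(np.int32(1075), array([381.4, 263.8]), array([351, 246,  57,  35])), (np.int32(824), array([431.7, 260.2]), array([414, 246,  36,  29]))]
black [(np.int32(340), array([408.8, 256.7]), array([403, 237,  12,  41]))]
white []
white [462. 236.  71.]
glass [482. 328. 109.]
bluecap [509.  14.  83.]
grip [510. -62. 136.]
pocket [ 513. -136.   24.]
green [550. 148.  71.]
redlid [269. 249. 130.]
grip ends [547. -62. 136.]
 [472. -60. 136.]
tray [612. 376.  11.]
 [607. 206.  11.]
 [402. 204.  11.]
 [401. 374.  11.]
```

View pics/crop0.png

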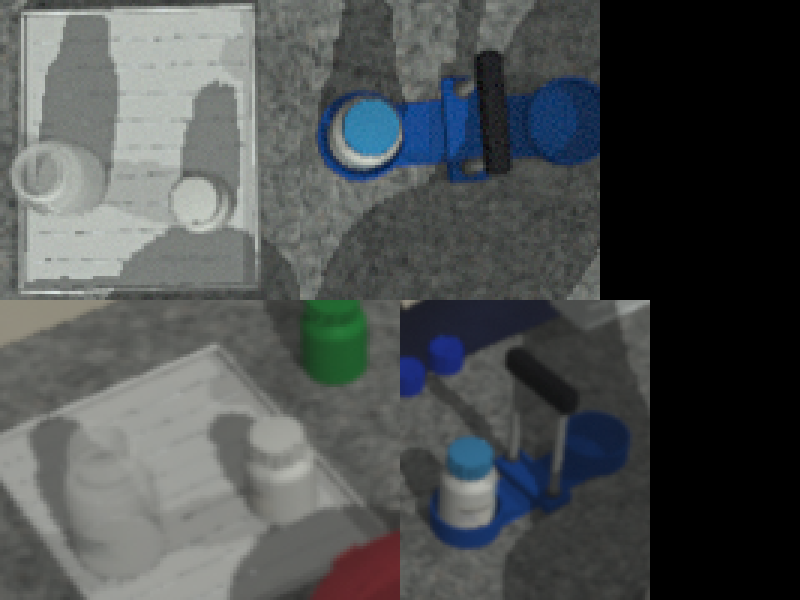

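The crop confirms the choice: a white bottle with a white cap on the tray, cap top at top-view pixel (254.7,287) and scene pixel (283,292). The blue caddy has the blue bottle at its left end and an empty right pocket at (435,260.5). Next I refine the positions and start moving.

```bash
python3 - <<'E'
from m import *
for n,a,b,z in [('white cap',(254.7,287),(283.2,292),74),('blue cap',(345+71/3,220+127/3),(368,170+62),86),('glass rim',(190+15,220+58),None,109)]:
    print(n,np.round(onz(t,[a],z)[0],1), np.round(onz(s,[b],z)[0],1) if b else '')
print('pockets',np.round(onz(t,[(435,260.5),(366.5,265)],24),1).tolist())
# grip bar: black blob, min-area rect
h=cv2.cvtColor(t['pixels'],cv2.COLOR_RGB2HSV); m=np.zeros(h.shape[:2],np.uint8); m[230:285,395:422]=(h[230:285,395:422,2]<55)
r=cv2.minAreaRect(np.argwhere(m)[:,::-1].astype(np.float32)); print(r); print(np.round(onz(t,cv2.boxPoints(r),130),1).tolist())
h=cv2.cvtColor(s['pixels'],cv2.COLOR_RGB2HSV); m=np.zeros(h.shape[:2],np.uint8); m[185:220,378:415]=(h[185:220,378:415,2]<45)
r=cv2.minAreaRect(np.argwhere(m)[:,::-1].astype(np.float32)); print(r); print(np.round(onz(s,[r[0]],125),1).tolist(),np.round(onz(s,cv2.boxPoints(r),125)).tolist())
R=Ro.from_euler('xyz',ctrl.read_state()['tool_rot']); print(R.inv().apply(np.array([500,-40,300])-ctrl.read_state()['eef_pos'])/10)
E
```

```text
white cap [462.3 240.4  74. ] [470.5 237.2  74. ]
blue cap [506.1  10.6  86. ] [505.2  13.2  86. ]
glass rim [480.1 333.5 109. ] 
pockets [[512.2, -137.8, 24.0], [506.0, 9.4, 24.0]]
((408.79852294921875, 257.45672607421875), (41.14381790161133, 20.888399124145508), 88.09085083007812)
[[549.3, -42.7, 130.0], [549.8, -83.2, 130.0], [470.6, -82.2, 130.0], [470.3, -42.1, 130.0]]
((396.5288391113281, 201.96493530273438), (34.827674865722656, 11.442730903625488), 39.47245788574219)
[[513.2, -64.6, 125.0]] [[550.0, -48.0, 125.0], [565.0, -79.0, 125.0], [477.0, -81.0, 125.0], [464.0, -51.0, 125.0]]
[ 47.20389918 -48.01450421   0.38966076]
```

Call:
send_rows([
  [[2,-2,0,0,0,-0.05],[5,-5,0,0,0,-0.1],[8.5,-8.5,0,0,0,-0.2],[12,-12,0,0,0,-0.3],[15.5,-15.5,0,0,0,-0.4],[19,-19,0,0,0,-0.5],[22.5,-22.5,0,0,0,-0.6],[26,-26,0,0,0,-0.7],[29.5,-29.5,0,0,0,-0.75],[33,-33,0,0,0,-0.8]],
], grip=0)

```text
clock: 1.1
eef_pos: [402.7, -220.7, 303.9]
tool_rot: [-3.142, 0.0, 1.066]
force: [1.1, -1.1, 0.3]
width: 85.4
gripper_force: 0.0
```

```bash
cat >> h.py <<'E'
def togo(p,yaw,s=None):
    s=ctrl.read_state(); R=Ro.from_euler('xyz',s['tool_rot']); T=Ro.from_euler('xyz',[np.pi,0,yaw])
    print('at',np.round(s['eef_pos'],1),np.round(s['tool_rot'],3),'t',s['clock'],'w',round(s['width'],1),'F',np.round(s['force'],1),s['gripper_force'])
    print('cm',np.round(R.inv().apply(np.array(p)-s['eef_pos'])/10,2),'turn',np.round((R.inv()*T).as_rotvec(),3))
E
python3 -c "
from h import *
togo([466,239,260],1.613)"
```

```text
at [ 402.7 -220.7  303.9] [-3.142  0.     1.066] t 1.1 w 85.4 F [ 1.1 -1.1  0.3] 0.0
cm [ 43.3  -16.68   4.39] turn [-0.     0.    -0.547]
```

Call:
send_rows([
  [[4.3,-1.7,0.4,0,0,-0.06],[8.7,-3.3,0.9,0,0,-0.11],[13,-5,1.3,0,0,-0.17],[17.3,-6.7,1.8,0,0,-0.22],[21.7,-8.3,2.2,0,0,-0.28],[26,-10,2.6,0,0,-0.33],[30.3,-11.7,3.1,0,0,-0.39],[34.7,-13.3,3.5,0,0,-0.44],[39,-15,4,0,0,-0.5],[43.3,-16.7,4.4,0,0,-0.547]],
])

```text
clock: 2.1
eef_pos: [465.9, 238.9, 259.4]
tool_rot: [-3.141, 0.001, 1.614]
force: [0.5, -0.6, -1.0]
width: 86.0
gripper_force: 0.0
```

```bash
python3 - <<'E'
from h import *
togo([466,239,170],1.613)
s=ctrl.get_image('scene'); t=ctrl.get_image('top')
o=np.zeros((450,800,3),np.uint8)
o[:,:450]=cv2.resize(s['pixels'][210:360,190:340],(450,450),interpolation=3); o[:350,450:]=cv2.resize(t['pixels'][220:320,190:290],(350,350),interpolation=3)
save('c1.png',o)
E
```

```text
at [465.9 238.9 259.4] [-3.141e+00  1.000e-03  1.614e+00] t 2.1 w 86.0 F [ 0.5 -0.6 -1. ] 0.0
cm [0.02 0.01 8.94] turn [-0.001  0.001  0.001]
```

View pics/c1.png

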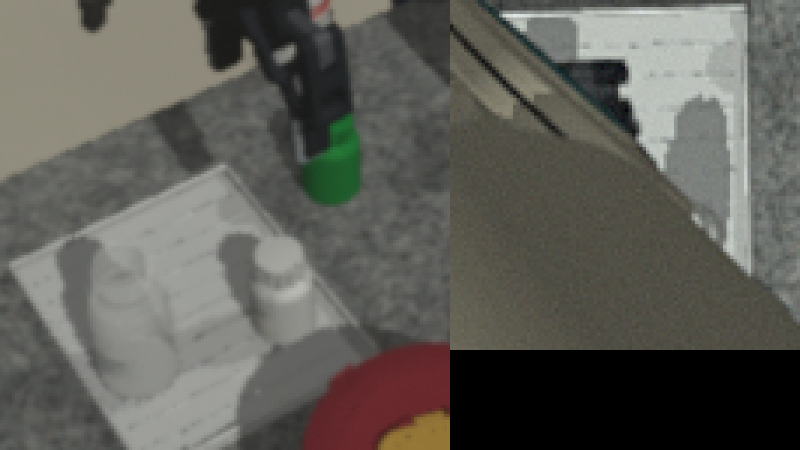

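The pictures show the gripper above the bottle, still centred where measured: cap at scene pixel (283,292). The glass bottle is clear to the left. I descend with the closing line along world x.

Call:
send_rows([
  [[0,0,2.5,0,0,0],[0,0,5,0,0,0],[0,0,7.5,0,0,0],[0,0,9.5,0,0,0],[0,0,11.5,0,0,0],[0,0,13,0,0,0],[0,0,14.3,0,0,0],[0,0,15.2,0,0,0],[0,0,15.6,0,0,0],[0,0,15.6,0,0,0]],
])

```text
clock: 3.2
eef_pos: [466.0, 237.1, 103.7]
tool_rot: [-3.141, 0.0, 1.612]
force: [-0.7, -0.2, 0.5]
width: 85.8
gripper_force: 0.0
```

```bash
python3 - <<'E'
from h import *
togo([466,239,103],1.613)
s=ctrl.get_image('scene')
save('c2.png',cv2.resize(s['pixels'][200:360,190:350],(560,560),interpolation=3))
E
```

```text
at [466.  237.1 103.7] [-3.141  0.     1.612] t 3.2 w 85.8 F [-0.7 -0.2  0.5] 0.0
cm [0.19 0.01 0.07] turn [-0.     0.    -0.001]
```

View pics/c2.png

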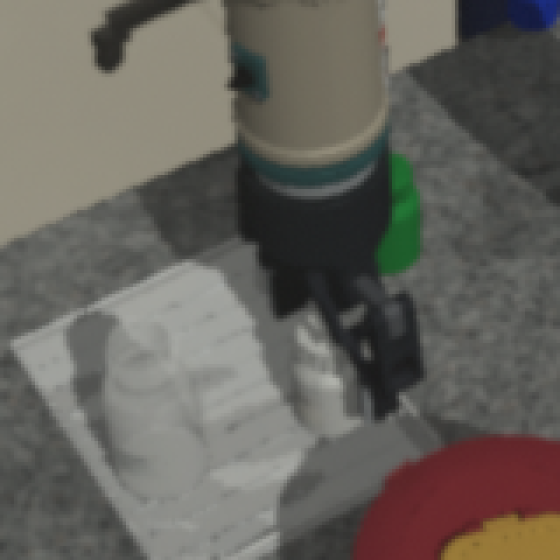

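The glass bottle stays clear. The near finger at crop (390,370) is right of the bottle at (322,370). I check the centring numerically before closing.

```bash
python3 - <<'E'
from h import *
s=ctrl.get_image('scene')
P=[[466,238,74],[466,238,49],[466,238,3],[466-43,237,44],[466+43,237,44],[466,238-21,49],[466,238+21,49]]
q=proj(s,P); print(np.round((q-[190,200])*3.5))
s0=np.load('scene0.npy',allow_pickle=True).item()
o=cv2.resize(s0['pixels'][265:335,255:325],(560,560),interpolation=3)
for p in proj(s0,[[466,238,74],[466,238,59],[466,238,3]]+[[466+21*np.cos(a),238+21*np.sin(a),z] for a in np.arange(0,6.28,.3) for z in (3,59)]+[[466+16.5*np.cos(a),238+16.5*np.sin(a),74] for a in np.arange(0,6.28,.3)]): cv2.circle(o,tuple(int(v) for v in (p-[255,265]+.5)*8),2,(255,0,0),-1)
save('c3.png',o)
E
```

```text
[[329. 328.]
 [332. 358.]
 [337. 410.]
 [375. 414.]
 [295. 314.]
 [365. 341.]
 [299. 374.]]
```

View pics/c3.png

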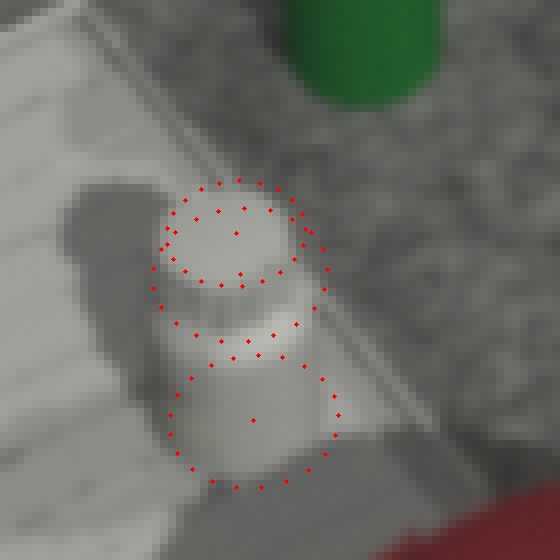

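The projected outline fits within about 2 mm, so the bottle is at about (468,240). I nudge and close.

Call:
send_rows([
  [[0.1,0.1,0,0,0,0],[0.2,0.2,0,0,0,0],[0.2,0.2,0,0,0,0]],
])

```text
clock: 3.6
eef_pos: [468.4, 239.6, 104.3]
tool_rot: [3.141, -0.001, 1.612]
force: [-0.2, 0.1, -0.0]
width: 85.5
gripper_force: 0.0
```

Call:
send_rows([
  [[0,0,0,0,0,0],[0,0,0,0,0,0],[0,0,0,0,0,0],[0,0,0,0,0,0],[0,0,0,0,0,0],[0,0,0,0,0,0],[0,0,0,0,0,0],[0,0,0,0,0,0],[0,0,0,0,0,0],[0,0,0,0,0,0]],
], grip=255)

```text
clock: 4.6
eef_pos: [468.0, 239.3, 104.3]
tool_rot: [3.141, 0.0, 1.612]
force: [-0.9, -0.4, 5.7]
width: 39.6
gripper_force: 60.1
```

Call:
send_rows([
  [[0,0,-0.5,0,0,0],[0,0,-1.5,0,0,0],[0,0,-3.5,0,0,0],[0,0,-6,0,0,0],[0,0,-9,0,0,0],[0,0,-12,0,0,0],[0,0,-15,0,0,0],[0,0,-17.5,0,0,0],[0,0,-19,0,0,0],[0,0,-19.5,0,0,0]],
])

```text
clock: 5.6
eef_pos: [468.5, 239.6, 301.2]
tool_rot: [3.138, -0.002, 1.612]
force: [-0.3, -0.4, -0.0]
width: 39.4
gripper_force: 60.5
```

```bash
python3 -c "
from h import *
togo([512,-137,300],1.613)"
```

```text
at [468.5 239.6 301.2] [ 3.138e+00 -2.000e-03  1.612e+00] t 5.6 w 39.4 F [-0.3 -0.4 -0. ] 60.47950180247426
cm [-37.81   2.81   0.07] turn [ 0.003 -0.001 -0.001]
```

Call:
send_rows([
  [[-1,0.1,0,0,0,0],[-3.5,0.3,0,0,0,0],[-7.5,0.6,0,0,0,0],[-12,0.9,0,0,0,0],[-16.5,1.2,0,0,0,0],[-21,1.6,0,0,0,0],[-25.5,1.9,0,0,0,0],[-29.5,2.2,0,0,0,0],[-32.5,2.4,0,0,0,0],[-34.5,2.6,0,0,0,0]],
])

```text
clock: 6.6
eef_pos: [506.7, -108.3, 297.5]
tool_rot: [-3.138, 0.001, 1.608]
force: [-0.3, 0.6, -0.3]
width: 39.7
gripper_force: 60.5
```

Call:
send_rows([
  [[-1.5,0.1,0,0,0,0],[-2.5,0.2,0,0,0,0],[-3.2,0.2,0,0,0,0],[-3.2,0.2,0,0,0,0],[-3.2,0.2,0,0,0,0]],
])

```text
clock: 7.1
eef_pos: [511.4, -135.2, 298.9]
tool_rot: [-3.141, -0.001, 1.613]
force: [0.1, 0.3, 0.0]
width: 39.6
gripper_force: 60.5
```

```bash
python3 - <<'E'
from h import *
togo([512,-137,106],1.613)
o=np.zeros((480,800,3),np.uint8)
s=ctrl.get_image('scene');t=ctrl.get_image('top')
o[:,:480]=cv2.resize(s['pixels'][130:290,320:480],(480,480),interpolation=3)
o[:320,480:]=cv2.resize(t['pixels'][220:320,345:445],(320,320),interpolation=3)
save('c4.png',o)
p=proj(s,[[512,-137,27],[512,-137,3],[512,-137,199]]); print((p-[320,130])*3)
E
```

```text
at [ 511.4 -135.2  298.9] [-3.141e+00 -1.000e-03  1.613e+00] t 7.1 w 39.6 F [0.1 0.3 0. ] 60.46090638265014
cm [-0.19  0.06 19.29] turn [-0.    -0.001  0.   ]
[[296.68653028 281.91837405]
 [293.58755204 305.2439366 ]
 [320.6052526   96.70341744]]
```

View pics/c4.png

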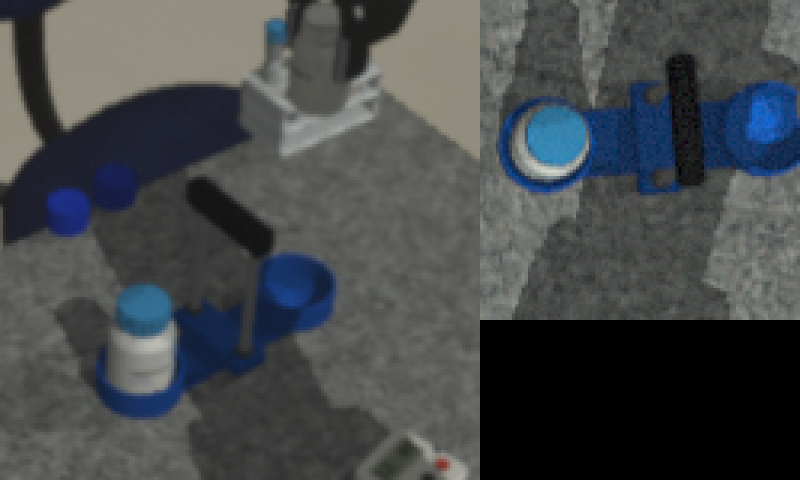

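The bottle hangs upright over the empty pocket. The rim centre in the scene crop is about (296,281), which suggests the pocket is at about (513,-139). I descend with a small correction.

Call:
send_rows([
  [[-0.1,0,1,0,0,0],[-0.2,0.1,3,0,0,0],[-0.3,0.1,5,0,0,0],[-0.3,0.1,7.5,0,0,0],[-0.3,0.1,10,0,0,0],[-0.3,0.1,12,0,0,0],[-0.3,0.1,14,0,0,0],[-0.3,0.1,15.5,0,0,0],[-0.3,0.1,16,0,0,0],[-0.3,0.1,16,0,0,0]],
])

```text
clock: 8.2
eef_pos: [512.1, -138.7, 138.1]
tool_rot: [-3.14, -0.001, 1.613]
force: [-1.0, -0.3, -0.9]
width: 39.3
gripper_force: 60.5
```

```bash
python3 - <<'E'
from h import *
togo([513,-138,105],1.613)
o=np.zeros((480,800,3),np.uint8)
s=ctrl.get_image('scene');t=ctrl.get_image('top')
o[:,:480]=cv2.resize(s['pixels'][160:260,360:460],(480,480),interpolation=3)
o[:320,480:]=cv2.resize(t['pixels'][220:320,385:485],(320,320),interpolation=3)
save('c5.png',o)
E
```

```text
at [ 512.1 -138.7  138.1] [-3.140e+00 -1.000e-03  1.613e+00] t 8.2 w 39.3 F [-1.  -0.3 -0.9] 60.459012631326914
cm [0.07 0.1  3.31] turn [-0.002 -0.001 -0.   ]
```

View pics/c5.png

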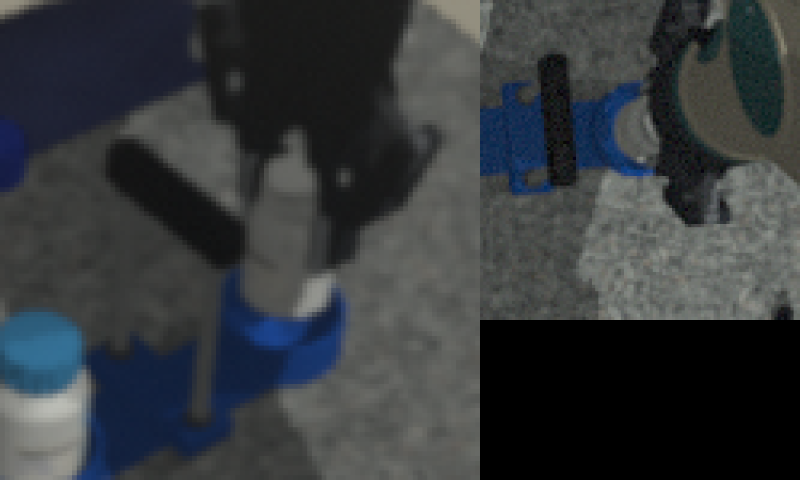

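The bottle is about 12 mm above the rim and centred in the pocket in both views, clear of the bar. I lower it to the floor.

Call:
send_rows([
  [[0,0,0.5,0,0,0],[0,0,1,0,0,0],[0,0,1.5,0,0,0],[0,0,2,0,0,0],[0,0,2.5,0,0,0],[0,0,2.9,0,0,0],[0,0,3.2,0,0,0],[0,0,3.3,0,0,0],[0,0,3.3,0,0,0],[0,0,3.3,0,0,0]],
])

```text
clock: 9.3
eef_pos: [512.7, -139.2, 106.0]
tool_rot: [3.141, 0.0, 1.612]
force: [0.3, -0.4, -0.4]
width: 39.6
gripper_force: 60.5
```

Call:
send_rows([
  [[0,0,0.1,0,0,0],[0,0,0.2,0,0,0],[0,0,0.2,0,0,0],[0,0,0.2,0,0,0]],
])

```text
clock: 9.7
eef_pos: [512.7, -139.2, 104.3]
tool_rot: [3.141, 0.0, 1.612]
force: [-0.9, 0.2, 3.5]
width: 39.5
gripper_force: 60.9
```

Floor contact is felt (3.5 N). I release in steps.

Call:
send_rows([
  [[0,0,0,0,0,0],[0,0,0,0,0,0],[0,0,0,0,0,0],[0,0,0,0,0,0]],
], grip=100)

```text
clock: 10.1
eef_pos: [512.5, -139.2, 103.8]
tool_rot: [-3.142, -0.0, 1.612]
force: [0.1, -0.4, 1.0]
width: 52.1
gripper_force: 0.0
```

Call:
send_rows([
  [[0,0,0,0,0,0],[0,0,0,0,0,0],[0,0,0,0,0,0],[0,0,0,0,0,0],[0,0,0,0,0,0]],
], grip=0)

```text
clock: 10.6
eef_pos: [512.5, -139.2, 103.9]
tool_rot: [-3.142, -0.0, 1.612]
force: [-0.1, 0.1, -0.6]
width: 85.6
gripper_force: 0.0
```

Call:
send_rows([
  [[0,0,-0.5,0,0,0],[0,0,-1.5,0,0,0],[0,0,-3.5,0,0,0],[0,0,-6,0,0,0],[0,0,-9,0,0,0],[0,0,-12,0,0,0],[0,0,-15,0,0,0],[0,0,-17,0,0,0],[0,0,-17,0,0,0]],
])

```text
clock: 11.5
eef_pos: [514.0, -139.4, 277.6]
tool_rot: [3.135, 0.002, 1.612]
force: [0.7, -0.7, -0.0]
width: 85.7
gripper_force: 0.0
```

```bash
python3 - <<'E'
from h import *
togo([510,-64,270],0.042)
o=np.zeros((480,800,3),np.uint8)
s=ctrl.get_image('scene');t=ctrl.get_image('top')
np.save('t1.npy',t,allow_pickle=True);np.save('s1.npy',s,allow_pickle=True)
o[:,:480]=cv2.resize(s['pixels'][170:290,340:460],(480,480),interpolation=3)
o[:320,480:]=cv2.resize(t['pixels'][220:320,345:445],(320,320),interpolation=3)
save('c6.png',o)
print(np.round((proj(s,[[510,-64,125],[546,-62,125],[474,-66,125],[512.5,-139,74],[507,11,86]])-[340,170])*4))
print(np.round((proj(t,[[510,-64,136],[550,-62,136],[470,-66,136],[512.5,-139,74],[507,11,86]])-[345,220])*3.2+[480,0]))
E
```

```text
at [ 514.  -139.4  277.6] [3.135e+00 2.000e-03 1.612e+00] t 11.5 w 85.7 F [ 0.7 -0.7 -0. ] 0.0
cm [ 7.55 -0.1   0.74] turn [ 0.007 -0.004  1.57 ]
[[229. 132.]
 [184.  96.]
 [276. 168.]
 [326. 151.]
 [113. 244.]]
[[688. 118.]
 [682.  52.]
 [695. 186.]
 [788. 122.]
 [555. 134.]]
```

View pics/c6.png

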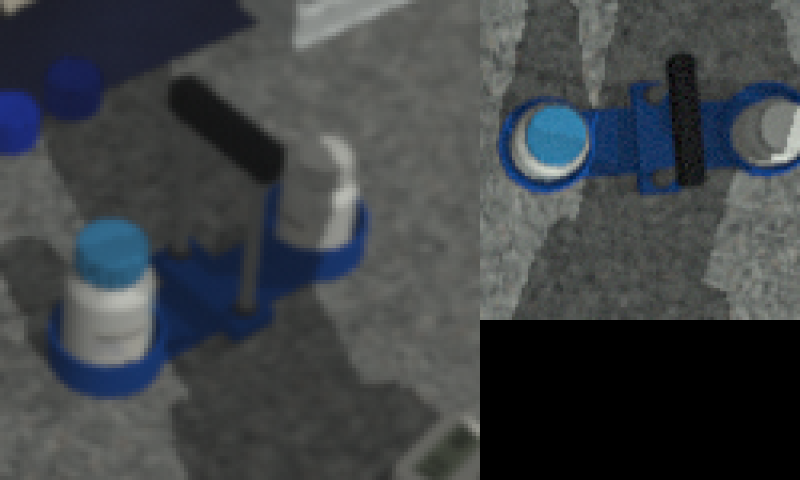

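Both bottles stand in their pockets. The bar centre, at about (686,120) in the top crop, matches the projection of (510,-63,136). I turn a quarter turn and go above the grip.

Call:
send_rows([
  [[0.5,0,0,0,0,0.1],[1.2,0,0,0,0,0.24],[2,0,0,0,0,0.38],[3,0,0,0,0,0.52],[4,0,0,0,0,0.66],[5,0,0,0,0,0.8],[6,0,0,0,0,0.94],[6.8,0,0,0,0,1.08],[7.4,-0.1,0,0,0,1.22],[7.6,-0.1,0,0,0,1.36]],
])

```text
clock: 12.6
eef_pos: [507.4, -62.4, 272.7]
tool_rot: [-3.14, 0.003, 0.247]
force: [-0.3, -0.5, -0.6]
width: 85.3
gripper_force: 0.0
```

Call:
send_rows([
  [[0,0,0,0,0,0.1],[0,0,0,0,0,0.18],[0,0,0,0,0,0.21],[0,0,0,0,0,0.21]],
])

```text
clock: 13.0
eef_pos: [507.9, -63.2, 273.1]
tool_rot: [3.142, 0.002, 0.043]
force: [-0.0, 0.3, -0.8]
width: 85.5
gripper_force: 0.0
```

```bash
python3 -c "
from h import *
togo([510,-63,179],0.045); print(ctrl.read_state()['qpos'])"
```

```text
at [507.9 -63.2 273.1] [3.142e+00 2.000e-03 4.300e-02] t 13.0 w 85.5 F [-0.   0.3 -0.8] 0.0
cm [ 0.23 -0.01  9.41] turn [ 0.     0.002 -0.002]
[ 0.03281637  0.47444279  0.05155832  1.93308488 -0.03461144  0.73674247
 -1.42366144]
```

Call:
send_rows([
  [[0,0,1,0,0,0],[0.1,0,2.5,0,0,0],[0.2,0,4,0,0,0],[0.2,0,5.5,0,0,0],[0.2,0,7,0,0,0],[0.2,0,8.2,0,0,0],[0.2,0,9,0,0,0],[0.2,0,9.4,0,0,0],[0.2,0,9.4,0,0,0],[0.2,0,9.4,0,0,0]],
])

```text
clock: 14.0
eef_pos: [510.7, -63.3, 180.2]
tool_rot: [3.142, -0.001, 0.042]
force: [0.4, 0.1, 0.6]
width: 85.1
gripper_force: 0.0
```

```bash
python3 - <<'E'
from h import *
togo([510,-63,179],0.045)
o=np.zeros((480,800,3),np.uint8)
s=ctrl.get_image('scene');t=ctrl.get_image('top')
o[:,:480]=cv2.resize(s['pixels'][150:290,330:470],(480,480),interpolation=3)
o[:320,480:]=cv2.resize(t['pixels'][220:320,345:445],(320,320),interpolation=3)
save('c7.png',o)
E
```

```text
at [510.7 -63.3 180.2] [ 3.142e+00 -1.000e-03  4.200e-02] t 14.0 w 85.1 F [0.4 0.1 0.6] 0.0
cm [-0.07 -0.03  0.12] turn [ 0.    -0.001 -0.003]
```

View pics/c7.png

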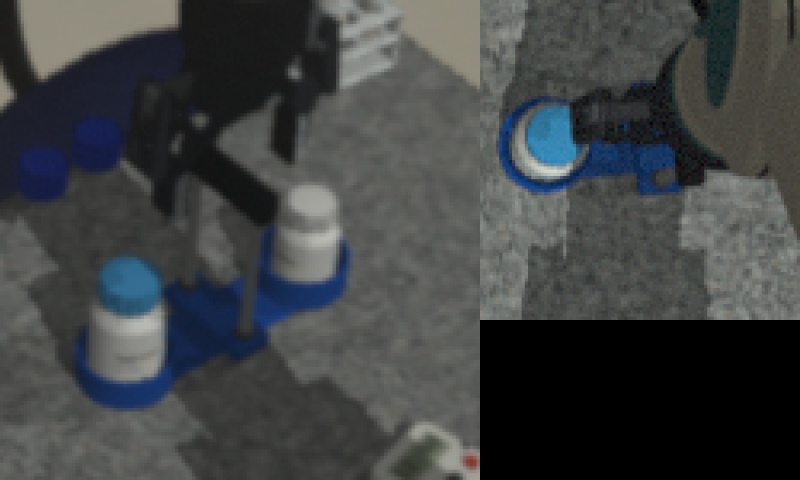

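The fingers straddle the bar, with tips at crop (160,210) and (290,160) above the caps, and both bottles stand upright. I close.

Call:
send_rows([
  [[0,0,0,0,0,0],[0,0,0,0,0,0],[0,0,0,0,0,0],[0,0,0,0,0,0],[0,0,0,0,0,0],[0,0,0,0,0,0],[0,0,0,0,0,0]],
], grip=170)

```text
clock: 14.8
eef_pos: [510.5, -63.2, 179.9]
tool_rot: [-3.142, -0.0, 0.042]
force: [0.5, 0.8, 0.8]
width: 28.3
gripper_force: 0.0
```

Call:
send_rows([
  [[0,0,0,0,0,0],[0,0,0,0,0,0],[0,0,0,0,0,0],[0,0,0,0,0,0],[0,0,0,0,0,0],[0,0,0,0,0,0],[0,0,0,0,0,0],[0,0,0,0,0,0]],
], grip=255)

```text
clock: 15.6
eef_pos: [510.5, -63.4, 180.0]
tool_rot: [3.141, -0.0, 0.042]
force: [0.1, -1.6, 1.6]
width: 15.0
gripper_force: 59.2
```

Gripped: 15 mm opening, 59 N. I lift 10 cm smoothly.

Call:
send_rows([
  [[0,0,-0.2,0,0,0],[0,0,-0.6,0,0,0],[0,0,-1.2,0,0,0],[0,0,-2,0,0,0],[0,0,-2.8,0,0,0],[0,0,-3.6,0,0,0],[0,0,-4.4,0,0,0],[0,0,-5,0,0,0],[0,0,-5.3,0,0,0],[0,0,-5.4,0,0,0]],
])

```text
clock: 16.6
eef_pos: [510.5, -63.2, 234.3]
tool_rot: [3.142, -0.001, 0.042]
force: [0.3, 0.6, -4.2]
width: 14.8
gripper_force: 58.5
```

Call:
send_rows([
  [[0,0,-0.2,0,0,0],[0,0,-0.6,0,0,0],[0,0,-1.2,0,0,0],[0,0,-2,0,0,0],[0,0,-2.8,0,0,0],[0,0,-3.4,0,0,0],[0,0,-4,0,0,0],[0,0,-4.4,0,0,0],[0,0,-4.6,0,0,0],[0,0,-4.6,0,0,0]],
])

```text
clock: 17.6
eef_pos: [510.5, -63.3, 280.2]
tool_rot: [3.142, -0.0, 0.042]
force: [0.6, -0.1, -4.6]
width: 15.0
gripper_force: 58.5
```

Call:
send_rows([
  [[0,0,0,0,0,0],[0,0,0,0,0,0],[0,0,0,0,0,0],[0,0,0,0,0,0],[0,0,0,0,0,0],[0,0,0,0,0,0],[0,0,0,0,0,0],[0,0,0,0,0,0],[0,0,0,0,0,0],[0,0,0,0,0,0]],
])

```text
clock: 18.6
eef_pos: [510.4, -63.3, 279.9]
tool_rot: [-3.142, 0.0, 0.042]
force: [-0.8, 0.6, -4.7]
width: 15.1
gripper_force: 58.6
```

Call:
send_rows([
  [[0,0,0,0,0,0],[0,0,0,0,0,0],[0,0,0,0,0,0],[0,0,0,0,0,0],[0,0,0,0,0,0],[0,0,0,0,0,0],[0,0,0,0,0,0],[0,0,0,0,0,0],[0,0,0,0,0,0],[0,0,0,0,0,0]],
])

```text
clock: 19.6
eef_pos: [510.4, -63.2, 279.9]
tool_rot: [3.142, -0.0, 0.042]
force: [-0.9, 0.0, -4.5]
width: 15.2
gripper_force: 58.6
```

```bash
python3 - <<'E'
from h import *
togo([510,-63,280],0.042)
s=ctrl.get_image('scene')
o=cv2.resize(s['pixels'][80:280,310:510],(600,600),interpolation=3)
for p in proj(s,[[510,-63,100],[512.5,-138,103],[507,12,103]]): cv2.circle(o,tuple(int(v) for v in (p-[310,80])*3),3,(255,0,0),-1)
save('c8.png',o)
E
```

```text
at [510.4 -63.2 279.9] [ 3.142 -0.     0.042] t 19.6 w 15.2 F [-0.9  0.  -4.5] 58.55704486370087
cm [-0.04 -0.03 -0.01] turn [ 0. -0. -0.]
```

View pics/c8.png

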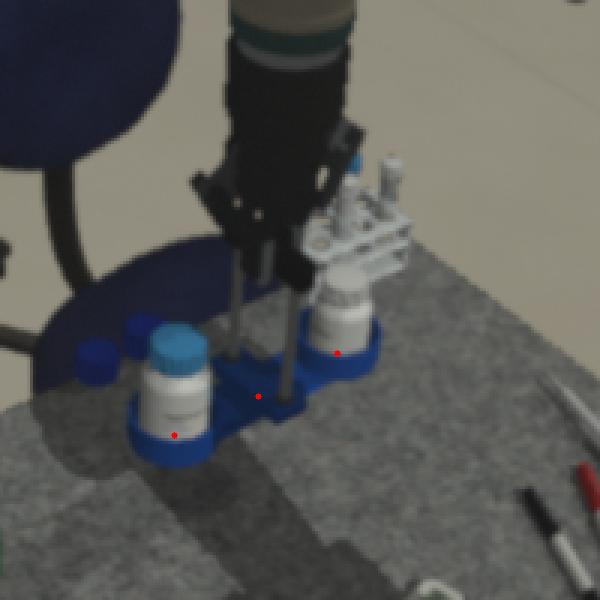

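The caddy hangs level with both bottles upright, and the projected pocket centres (174,435) and (337,353) match a 100 mm lift. It weighs about 4.6 N in the gripper and has been still for 2 s. I hand it in.

```bash
python3 -c "
from cell import ctrl
print(ctrl.finish_job())"
```

```text
the job is handed in; nothing more can be done
None
```

The job is handed in, with no verdict returned: the white-capped bottle is in the empty pocket, and the caddy with both bottles is held level about 10 cm up after 2 s still, at about 20 s on the clock; I viewed 11 pictures, one over the limit of 10.

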